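# Slide the packet down the stock lane

## Task

Push the green packet off the loading plate and down the lane between the two blue guide rails until its leading end lies over the yellow strip on the lane floor, then take the hand away. It may start crooked and off to one side and then needs lining up before it goes in; push it gently with the fingers only, never pinching, lifting or tipping it. Let neither the packet nor the hand touch either rail or the end stop, and leave the jar, the spool and the red tin where they stand.

Things in the scene. Friction and masses are not known exactly. Their poses are not given: they have to be found in the camera images.
- lane: Grey plate fixed to the bench, 400 mm long, 6 mm thick. Origin on the bench (z = 0) under it; x points along the lane, the way of the push (roughly world -y, up to 0.25 rad off), y to the left of that (away from the robot), z up. Loading plate without rails: x -0.20 to -0.02 m, 190 mm wide. Lane: x -0.02 to 0.19, floor 74 mm wide between the rails. It does not move.
- rail_left: Left guide rail (far side from the robot), blue, 210 mm long, 8 mm wide, standing 22 mm above the lane floor (top 28 mm above the bench), with a 3 mm high foot on its outer side only. Fixed to the lane; origin at the middle of the underside of the upright, at lane x = 0.085, y = +0.041. Its inner face is at lane y = +0.037.
- rail_right: Right guide rail (robot's side), as the left one mirrored; origin at lane x = 0.085, y = -0.041; inner face at lane y = -0.037.
- end_stop: Steel and black rubber stop across the far end of the lane, 24 mm above the lane floor; its face is at lane x = 0.180. Fixed to the lane.
- lane_mouth (a point): Middle of the lane floor between the near ends of the rails, lane x = -0.02, y = 0, at the floor's height (6 mm above the bench).
- strip_mid (a point): Centre of the yellow strip painted across the lane floor. The strip is 30 mm wide along the lane: lane x from 0.120 to 0.150 (30 mm short of the end stop).
- packet: Green box, 60 mm wide (its x), 95 long (y), 50 high, 0.08 to 0.15 kg. Origin: centre of its underside. Lies loose and flat on the loading plate, its y axis down the lane within 0.2 rad, centre up to 30 mm off the centre line. Slides with dry friction under 2 N, stops when the push stops. Centred it has 7 mm to each rail; it stands 28 mm above the rails, so fingertips 25 to 45 mm above the floor clear them.
- packet_front (a point): Middle of the packet's leading end face (packet x = 0, y = +0.0475, 25 mm above its underside).
- cement_jar: Bystander: amber jar with grey lid, 64 mm across, 99 mm high, standing on the bench behind the lane's left rail. Origin at the centre of its underside. Leave it alone.
- spool: Bystander: wooden spool of black thread, 44 mm across, 60 mm high, standing on the bench behind the lane's left rail. Origin at the centre of its underside. Leave it alone.
- red_tin: Bystander: flat tin with red lid, 80 x 112 mm, 29 mm high, on the bench beyond the end stop. Origin at the centre of its underside. Leave it alone.
Not all that is in view belongs to the job. There is more than one size of the packet; the job needs the larger.

How it is judged:
By the outcome, as a careful person would: the job done as asked, in the order asked, and still so for the second after the job is handed in, with the robot touching nothing.
It also fails if it takes over 72 s, if anything falls off the work surface, if the arm or the gripper's body presses on something with over 40 N, if the wrist force passes 120 N, or if a joint passes its speed limit or range.

## Robot

A 7-joint arm with a two-finger parallel gripper is mounted at the origin on a cart in front of the work surface, level with it; the furniture and walls round the work are solid. World frame = base frame: x ahead of the robot, y to its left, z up, the work surface at z = 0. Lengths are in m, angles in rad, forces in N, time in s.
With the tool pointing down it reaches from about 0.35 to 0.775 m from the base axis. Payload 3.1 kg.
Tool frame: the origin (TCP) lies midway between the tips of the shut fingers; the grasp point (between the pads) lies 19 mm behind it (ctrl.grip_depth is the z of the grasp point in the tool frame, in m); z points along the fingers, y is the line along which they close (so a half turn about z gives the same grasp; the last joint's range is limited). The gripper opens to 85 mm and grips with 20 to 120 N. Pads are 22 mm wide; open, the fingers measure 114 mm over their backs; the gripper's body (76 mm by 85 mm) begins 54 mm behind the grasp point. The pads swing forward as they close: fully open they stand 13 mm farther back than shut.
Start: joints at [-1.16, 0.311, 0.014, 1.512, -0.004, 1.319, -0.027], TCP at [0.241, 0.495, 0.198] pointing down, gripper open.
Joint ranges: [-2.7, 2.7], [-0.3, 1.91], [-1.27, 1.3], [0.12, 2.57], [-1.44, 4.58], [0.2, 2.03], [-3.05, 3.05]. Speed limits (rad/s): [2.79, 2.79, 3.14, 3.14, 3.14, 3.14, 3.14].

## Interface

Orientations are given as a rotation vector (axis times angle).
In Python, from cell import ctrl gives the robot as it stands.
- The arm moves only by the tool apply_moves, never from a script. Its argument "series" is a list of rows, each a list of 5 numbers: the shift along the tool's x, y, z in units of 50 mm (1.0 is 50 mm), then the turn about the tool's z in units of 6 degrees (1.0 is 6 degrees), then the opening in per cent of the stroke, from 0 (shut) to 100 (fully open). In form: [[dx, dy, dz, roll, hand], ...]. A call has 1 to 12 rows; each row is the pose to reach, as a shift and turn from the pose commanded when the call began, along the tool's axes at that moment; what a row does not reach only later rows make up. A row lasts 1/8 s, in which the tool goes at most 62.5 mm and 10.7 degrees, less where a joint would pass 70% of its speed; a pose out of reach is approached as far as the arm can. A call with a gripper value outside its range is refused whole. The fingers move at their own pace and stop on an object; "grip_force" is the grip in N (left out, the last holds). Time passes only in rows, so rows that repeat a pose let the fingers close. It gives the time, the measured TCP pose, the force, the opening and the grip force at its end, in the units of the state.
- ctrl.observe(): the state, without advancing time (a new reading comes with each control period).
- ctrl.camera(name): name is "scene" or "top"; returns a dict with "color" (420x560x3 uint8, blue, green, red), "vertical_fov" (degrees; the focal length in pixels is half the picture's height over the tangent of half this angle, whatever the lens; pixels are square), "cx", "cy" (the principal point, pixels), "extrinsics" (4x4, takes a point from camera to world coordinates). Camera axes: x right, y down, z forward; pixel columns grow to the right and rows downward; lengths in m; the calibration is good to about 2 mm. A picture is of the moment at which its call begins. There is no depth.
- ctrl.hand_in(): hands the job in; it is judged then, once.
The state is a dict: "time": time; "joints": joint angles; "joint_vel": joint speeds; "tau": joint torques, N m; "tcp_pos": TCP position; "eef_rot": TCP orientation; "ft_force": force on the tool from outside, world axes, zero at the start; "moment": the same for the moment, N m; "opening": opening from 0.0 (shut) to 1.0 (fully open); "gripper_force": force on a finger pad.
Only numpy, scipy, OpenCV 4.12 (cv2) and the standard library are available. Lean on these libraries where they do the work, as an engineer would, in place of code of your own. Each camera call takes 0.05 s, during which the arm holds its last target. There are 200 camera calls.

## Working session

There is one attempt and no reset: what is moved stays moved. The work goes in short steps, Python scripts to look and compute and a tool call to move; the robot and the scene stay as the last step left them, time stands still between calls to the robot, and variables do not carry over. Pictures are saved under pics/ and viewed, at most 10 in all, crops included, and the job is handed in when it is done.

Besides the shell and the picture viewer there is one more tool, called after "Call:" by a JSON object that holds its "op" and its "data". apply_moves: Moves the arm, as the interface text tells. Its arguments: {"type":"object","properties":{"series":{"type":"array","items":{"type":"array","items":{"type":"number"}}},"grip_force":{"type":"number"}},"required":["series"]}

```bash
mkdir -p pics; cat > h.py <<'E'
import numpy as np, cv2
from cell import ctrl
def cam(n,f=None):
    c=ctrl.camera(n)
    if f: cv2.imwrite('pics/'+f,c['color'])
    return c
def K(c):
    f=c['color'].shape[0]/2/np.tan(np.radians(c['vertical_fov'])/2); return f
def ray(c,u,v,z):
    T=np.array(c['extrinsics']);f=K(c)
    d=T[:3,:3]@np.array([(u-c['cx'])/f,(v-c['cy'])/f,1]);o=T[:3,3]
    return o+d*(z-o[2])/d[2]
def proj(c,p):
    T=np.array(c['extrinsics']);q=T[:3,:3].T@(np.array(p)-T[:3,3]);f=K(c)
    return q[0]/q[2]*f+c['cx'],q[1]/q[2]*f+c['cy']
E
python3 - <<'E'
from h import *
for n in('scene','top'):
    c=cam(n,n+'0.png');print(n,c['vertical_fov'],c['cx'],c['cy'],np.round(c['extrinsics'],3).tolist())
print(ctrl.observe())
E
```

```text
scene 54.22860054366149 279.00492380222465 208.53396154344347 [[0.895, -0.317, 0.313, 0.314], [-0.445, -0.66, 0.605, -0.653], [0.014, -0.681, -0.732, 0.693], [0.0, 0.0, 0.0, 1.0]]
top 49.00868561413283 280.1957750450325 212.7029894397109 [[-0.022, -0.992, 0.123, 0.496], [-0.999, 0.025, 0.021, -0.153], [-0.024, -0.122, -0.992, 0.914], [0.0, 0.0, 0.0, 1.0]]
{'time': 0.1, 'joints': array([-1.15969609,  0.31163321,  0.01399023,  1.51288111, -0.00441212,
        1.31921513, -0.02720705]), 'joint_vel': array([-0.00087592, -0.00264002, -0.00018564, -0.00339057,  0.00020213,
        0.00100804,  0.00055384]), 'tau': array([ 7.47371414e-04, -3.80856228e+01,  1.46804717e-01, -2.31241912e+01,
        1.23224812e-02,  8.12399550e-03,  1.76820148e-06]), 'tcp_pos': array([0.24028555, 0.49393176, 0.19654292]), 'eef_rot': array([-0.70500073, -3.06105611,  0.00324784]), 'ft_force': array([-0.2559825, -0.1438085, -0.3930295]), 'moment': array([ 0.02323659,  0.01390966, -0.01508789]), 'gripper_force': 0.0, 'opening': 0.999711479602486}
```

View pics/top0.png

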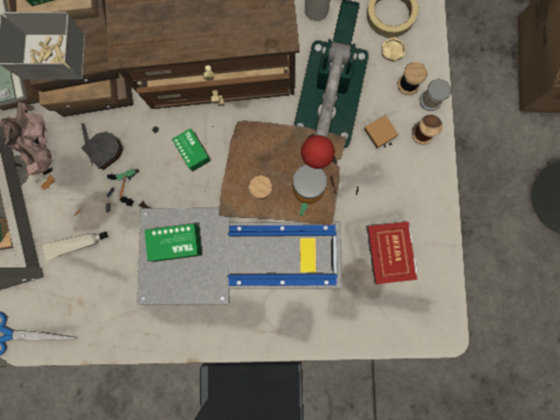

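View pics/scene0.png

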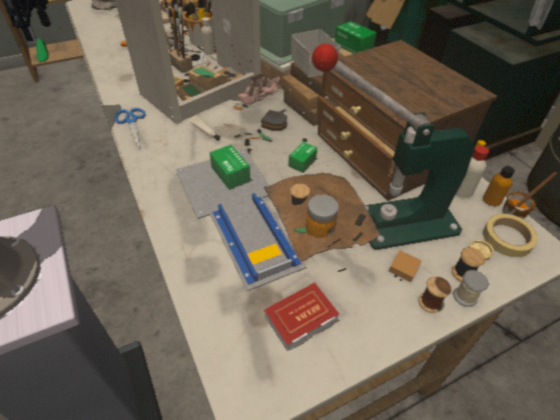

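Top view: two green packets lie within reach, at (172,242) on the loading plate and a smaller one at (190,150) on the bench (another, out of reach, shows only in the scene view at (355,37)). The one at (172,242) is on the plate and is larger, so it fits. The lane runs right from (229,255), with the strip at (308,255), jar (309,184), spool (260,187), tin (392,253). I'll confirm in an enlarged crop.

```bash
python3 - <<'E'
from h import *
c=cam('top');im=c['color']
cr=cv2.resize(im[120:315,130:350],None,fx=3,fy=3,interpolation=cv2.INTER_CUBIC);cv2.imwrite('pics/crop1.png',cr)
hsv=cv2.cvtColor(im,cv2.COLOR_BGR2HSV)
def rects(lo,hi,z,name,minA=100,close=5):
    m=cv2.inRange(hsv,lo,hi);m[:,:130]=0;m[:,350:]=0;m[:125]=0;m[315:]=0
    m=cv2.morphologyEx(m,cv2.MORPH_CLOSE,np.ones((close,close)))
    for k in cv2.findContours(m,cv2.RETR_EXTERNAL,cv2.CHAIN_APPROX_NONE)[0]:
        if cv2.contourArea(k)<minA: continue
        r=cv2.minAreaRect(k);b=cv2.boxPoints(r)
        w=np.array([ray(c,u,v,z)[:2] for u,v in b])
        print(name,np.round(b,1).tolist(),'W',w.round(4).tolist(),'sides',np.linalg.norm(w-np.roll(w,1,0),axis=1).round(4))
rects((50,100,60),(85,255,255),.056,'green',close=11)
rects((100,120,50),(130,255,255),.028,'blue')
rects((20,150,150),(35,255,255),.006,'yellow')
for p in [(138,208),(229,303),(138,303)]: print(p,ray(c,*p,.006).round(4))
E
```

```text
green [[143.39999389648438, 229.60000610351562], [194.60000610351562, 223.1999969482422], [198.60000610351562, 254.89999389648438], [147.39999389648438, 261.29998779296875]] W [[0.5765, 0.1228], [0.5862, 0.026], [0.5265, 0.0185], [0.5168, 0.1145]] sides [0.0602 0.0973 0.0602 0.0965]
green [[171.6999969482422, 138.6999969482422], [190.8000030517578, 127.5], [209.10000610351562, 158.6999969482422], [190.10000610351562, 169.89999389648438]] W [[0.7508, 0.0704], [0.772, 0.0336], [0.7094, -0.0017], [0.6886, 0.0348]] sides [0.0717 0.0425 0.0718 0.0421]
blue [[228.0, 274.0], [336.0, 274.0], [336.0, 284.0], [228.0, 284.0]] W [[0.4898, -0.0323], [0.4853, -0.2383], [0.4665, -0.2376], [0.4709, -0.0321]] sides [0.0189 0.2061 0.0188 0.2055]
blue [[229.0, 225.0], [335.0, 225.0], [335.0, 235.0], [229.0, 235.0]] W [[0.5839, -0.035], [0.5789, -0.2399], [0.5596, -0.2392], [0.5645, -0.0349]] sides [0.0194 0.2049 0.0193 0.2044]
yellow [[299.5, 239.10000610351562], [314.0, 238.5], [315.1000061035156, 271.0], [300.70001220703125, 271.5]] W [[0.5549, -0.1713], [0.5552, -0.1997], [0.4918, -0.2], [0.4914, -0.1718]] sides [0.0634 0.0285 0.0634 0.0282]
(138, 208) [0.6248 0.1505 0.006 ]
(229, 303) [ 0.4337 -0.0308  0.006 ]
(138, 303) [0.4374 0.1476 0.006 ]
```

View pics/crop1.png

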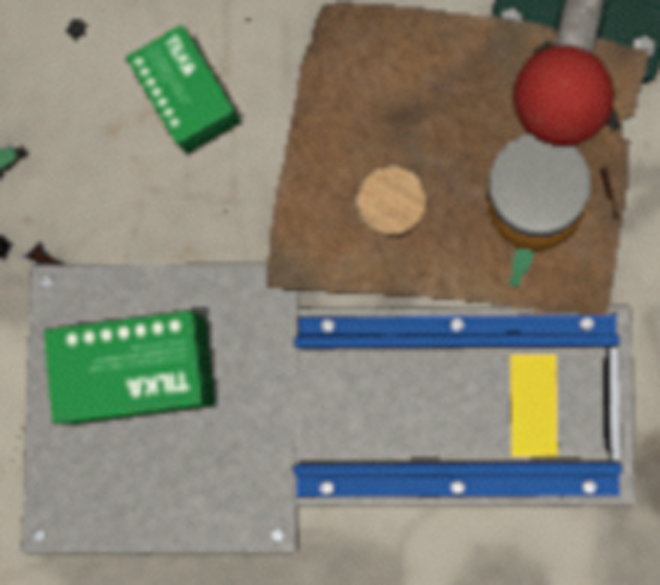

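The crop confirms it: the plate packet measures about 97×60 mm against 72×42 mm for the other, so it is the larger. Its left (far) side is toward the spool, its nose is yawed slightly left, and it sits left of the lane centre. Next I'll fit the lane and packet poses properly.

```bash
cat >> h.py <<'E'
from scipy.optimize import minimize, least_squares
def lanefit(c):
    im=c['color'];hsv=cv2.cvtColor(im,cv2.COLOR_BGR2HSV)
    bl=((hsv[...,0]>100)&(hsv[...,0]<130)&(hsv[...,1]>120)).astype(float)
    b=cv2.GaussianBlur(im,(3,3),0).astype(float)
    g=b[...,0]-b[...,2]   # blue minus red
    gray=cv2.cvtColor(im,cv2.COLOR_BGR2GRAY).astype(float)
    P=[]
    def edge(sig):
        d=np.abs(np.gradient(sig));k=int(np.argmax(d));w=d[max(0,k-2):k+3];return (np.arange(max(0,k-2),max(0,k-2)+len(w))*w).sum()/w.sum()
    for u in range(240,326,3):
        P.append(('y',.037,u,231+edge(g[231:241,u])));P.append(('y',-.037,u,268+edge(g[268:279,u])))
    warm=b[...,2]-b[...,0]
    for u in range(150,222,3): P.append(('y',-.095,u,297+edge(warm[297:309,u])))
    for v in range(275,298,3): P.append(('x',-.20,132+edge(warm[v,132:144]),v))
    for v in range(243,269,3):
        P.append(('x',.12,294+edge(warm[v,294:306]),v));P.append(('x',.15,309+edge(warm[v,309:321]),v))
    W=[(k,val,*ray(c,u,v,.006)[:2]) for k,val,u,v in P]
    def res(p):
        cs,s=np.cos(p[2]),np.sin(p[2]);o=[]
        for k,val,x,y in W:
            dx,dy=x-p[0],y-p[1]
            o.append((dx*cs+dy*s if k=='x' else -dx*s+dy*cs)-val)
        return np.array(o)
    r=least_squares(lambda p:res(p)*1000,[.53,-.05,-np.pi/2],loss='soft_l1')
    e=res(r.x)*1000
    for key in sorted({(k,v) for k,v,_,_ in W}):
        q=[e[i] for i,w in enumerate(W) if w[:2]==key];print(key,'med mm %.1f sd %.1f'%(np.median(q),np.std(q)))
    return r.x
def tolane(L,w):
    cs,s=np.cos(L[2]),np.sin(L[2]);d=np.array(w)-L[:2];return np.array([d[0]*cs+d[1]*s,-d[0]*s+d[1]*cs])
def toworld(L,q):
    cs,s=np.cos(L[2]),np.sin(L[2]);return L[:2]+np.array([q[0]*cs-q[1]*s,q[0]*s+q[1]*cs])
def boxpts(L,p):  # p lane x,y,yaw of packet's long axis
    cs,s=np.cos(p[2]),np.sin(p[2]);o=[]
    for a in(-.0475,.0475):
        for b in(-.03,.03):
            w=toworld(L,(p[0]+a*cs-b*s,p[1]+a*s+b*cs))
            o+=[(*w,.006),(*w,.056)]
    return o
def gmask(c):
    hsv=cv2.cvtColor(c['color'],cv2.COLOR_BGR2HSV)
    return cv2.inRange(hsv,(50,90,25),(88,255,255))
def packfit(c,L,p0,hull=True):
    S=4;m=gmask(c);h=np.array([proj(c,q) for q in boxpts(L,p0)])
    roi=np.zeros_like(m);cv2.fillConvexPoly(roi,cv2.convexHull(h.astype(np.float32)).astype(int),255);roi=cv2.dilate(roi,np.ones((25,25)))
    m=cv2.morphologyEx(m&roi,cv2.MORPH_OPEN,np.ones((3,3)))
    k=max(cv2.findContours(cv2.morphologyEx(m,cv2.MORPH_CLOSE,np.ones((9,9))),0,2)[0],key=cv2.contourArea)
    M=np.zeros((m.shape[0]*S,m.shape[1]*S),np.uint8);kk=cv2.convexHull(k) if hull else k
    M0=np.zeros_like(m);cv2.fillPoly(M0,[kk],255)
    M=(cv2.resize(M0,None,fx=S,fy=S,interpolation=cv2.INTER_LINEAR)>127)
    def cost(p):
        q=np.array([proj(c,x) for x in boxpts(L,p)])*S+S/2-.5
        A=np.zeros(M.shape,np.uint8);cv2.fillConvexPoly(A,np.round(cv2.convexHull(q.astype(np.float32))*16).astype(int),1,shift=4)
        return (A.astype(bool)^M).sum()/M.sum()
    p0=np.array(p0);sx=np.vstack([p0]+[p0+d for d in np.diag([.008,.008,.08])])
    r=minimize(cost,p0,method='Nelder-Mead',options=dict(initial_simplex=sx,xatol=1e-4,fatol=1e-4,maxiter=120))
    return r.x,r.fun
E
python3 - <<'E'
from h import *
c=cam('top');L=lanefit(c);print('lane',L.round(4),'tilt',L[2]+np.pi/2);np.save('L.npy',L)
p0=[*tolane(L,(.551,.07)),.1]
p,f=packfit(c,L,p0);print('packet top',p.round(4),f)
d=cam('scene');p2,f2=packfit(d,L,p);print('packet scene',p2.round(4),f2)
for q in[(-.02,.037),(-.02,-.037),(.19,.037),(.19,-.037)]: print(q,np.round(proj(c,(*toworld(L,q),.006)),1),np.round(proj(d,(*toworld(L,q),.006)),1))
print('packet world',toworld(L,p[:2]).round(4))
E
```

```text
('x', -0.2) med mm 0.2 sd 0.2
('x', 0.12) med mm -0.0 sd 0.1
('x', 0.15) med mm -0.1 sd 0.1
('y', -0.095) med mm -0.0 sd 0.3
('y', -0.037) med mm -1.0 sd 1.1
('y', 0.037) med mm 1.1 sd 1.8
lane [ 0.5266 -0.0511 -1.5854] tilt -0.014560074293213487
packet top [-0.1241  0.024   0.1036] 0.04764581869290232
packet scene [-0.1272  0.0231  0.0276] 0.10479483110405803
(-0.02, 0.037) [228.9 236.2] [252.3 199.6]
(-0.02, -0.037) [228.7 273.9] [222.4 209.3]
(0.19, 0.037) [335.2 235.2] [293.1 267.2]
(0.19, -0.037) [336. 273.] [259.5 280.4]
packet world [0.5524 0.0726]
```

Call:
{"op": "apply_moves", "data": {"series": [[-0.8,-0.7,0,0,50],[-1.6,-1.4,0,-0.5,50],[-2.4,-2.1,0,-1,50],[-3.2,-2.9,0,-1.5,50],[-4.0,-3.6,0,-2,50],[-4.7,-4.3,0,-2.5,50],[-5.7,-4.3,0,-3,50],[-6.7,-4.3,0,-3.5,50],[-7.7,-4.3,0,-4,50],[-8.7,-4.3,0,-4.2,50],[-9.7,-4.3,0.3,-4.2,50],[-10.6,-4.3,0.6,-4.2,50]]}}

```text
time: 1.75
tcp_pos: [0.6248, 0.0686, 0.167]
eef_rot: [0.02, 3.141, -0.0]
ft_force: [0.5, 1.8, 0.6]
opening: 0.5
gripper_force: 0.0
```

```bash
cat >> h.py <<'E'
from scipy.spatial.transform import Rotation as Ro
def tcp(L):
    s=ctrl.observe();p=s['tcp_pos'];R=Ro.from_rotvec(s['eef_rot']).as_matrix()
    print('t %.2f lane'%s['time'],tolane(L,p[:2]).round(4),'z %.4f'%p[2],'tool y ang rel lane x %.2f deg'%np.degrees(np.arctan2(R[1,1],R[0,1])-L[2]),'tilt',np.round(R[:2,2],3),'op %.2f'%s['opening'],'F',np.round(s['ft_force'],2))
    return s
E
python3 -c "
from h import *
L=np.load('L.npy');tcp(L)"
```

```text
t 1.75 lane [-0.1212  0.0964] z 0.1670 tool y ang rel lane x 180.10 deg tilt [ 0.001 -0.   ] op 0.50 F [0.54 1.81 0.62]
```

Call:
{"op": "apply_moves", "data": {"series": [[0,0.06,0.7,0,50],[0,0.06,1.4,0,50],[0,0.06,2.1,0,50],[0,0.06,2.5,0,50],[0,0.06,2.8,0,50],[0,0.06,2.8,0,50],[0,0.06,2.8,0,50]]}}

```text
time: 2.62
tcp_pos: [0.6242, 0.0725, 0.0286]
eef_rot: [0.02, 3.139, 0.0]
ft_force: [0.1, -1.3, -0.0]
opening: 0.501
gripper_force: 0.0
```

```bash
python3 -c "
from h import *
L=np.load('L.npy');tcp(L)
c=cam('top','t2.png');d=cam('scene')
a=c['color'][120:315,110:310];b=d['color'][110:260,150:350]
cv2.imwrite('pics/c2.png',np.hstack([cv2.resize(a,(400,390),interpolation=2),cv2.resize(b,(400,390),interpolation=2)]))"
```

```text
t 2.62 lane [-0.125   0.0958] z 0.0286 tool y ang rel lane x 180.10 deg tilt [0.002 0.   ] op 0.50 F [ 0.05 -1.26 -0.03]
```

View pics/c2.png

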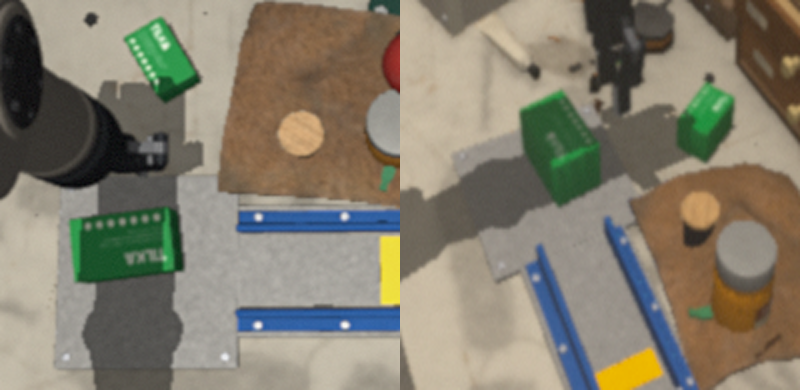

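Top view (left): the gripper is beside the packet's far side and the packet is unmoved. The scene view shows the fingers clear of both packets. I'll start the side push toward the centre line.

Call:
{"op": "apply_moves", "data": {"series": [[0.15,0,0,0,50],[0.3,0,0,0,50],[0.4,0,0,0,50],[0.48,0,0,0,50],[0.56,0,0,0,50],[0.64,0,0,0,50],[0.7,0,0,0,50],[0.76,0,0,0,50],[0.82,0,0,0,50],[0.82,0,0,0,50]]}}

```text
time: 3.98
tcp_pos: [0.582, 0.073, 0.0275]
eef_rot: [-0.02, -3.141, -0.0]
ft_force: [0.3, 0.4, -1.2]
opening: 0.5
gripper_force: 0.0
```

```bash
python3 -c "
from h import *
L=np.load('L.npy');tcp(L)
c=cam('top');d=cam('scene')
p,f=packfit(c,L,[-.124,.02,.05]);print(p.round(4),f)
q=p
a=c['color'][180:315,110:310].copy();
im=c['color'].copy();cv2.polylines(im,[cv2.convexHull(np.array([proj(c,x) for x in boxpts(L,p)]).astype(np.float32)).astype(int)],1,(0,0,255),1)
im2=d['color'].copy();cv2.polylines(im2,[cv2.convexHull(np.array([proj(d,x) for x in boxpts(L,p)]).astype(np.float32)).astype(int)],1,(0,0,255),1)
cv2.imwrite('pics/c3.png',np.hstack([cv2.resize(im[165:315,110:310],(400,300),interpolation=2),cv2.resize(im2[110:260,150:350],(400,300),interpolation=2)]))"
```

```text
t 3.98 lane [-0.1249  0.0536] z 0.0275 tool y ang rel lane x 180.10 deg tilt [-0.  0.] op 0.50 F [ 0.27  0.38 -1.22]
[-0.123   0.0225  0.0725] 0.2240951908775409
```

View pics/c3.png

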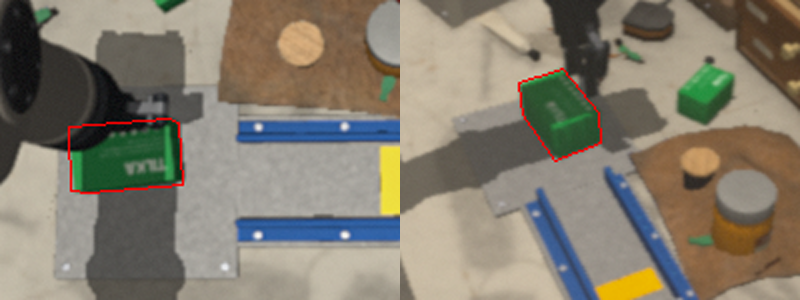

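The hand has barely reached the packet: its lower corners in the crop, (183,185) and (73,192), are almost where they were. I'll push further, then back off to measure without occlusion.

Call:
{"op": "apply_moves", "data": {"series": [[0.06,0,0,0,50],[0.12,0,0,0,50],[0.18,0,0,0,50],[0.25,0,0,0,50],[0.25,0,0,0,50],[0.0,0,0,0,50],[-0.5,0,0,0,50],[-1.0,0,0,0,50],[-1.0,0,0,0,50]]}}

```text
time: 5.2
tcp_pos: [0.6347, 0.0718, 0.0274]
eef_rot: [0.021, 3.139, -0.001]
ft_force: [-0.1, -0.2, -0.4]
opening: 0.503
gripper_force: 0.0
```

```bash
cat >> h.py <<'E'
def show(c,L,p,n,u0,u1,v0,v1,s=2):
    im=c['color'].copy();cv2.polylines(im,[cv2.convexHull(np.array([proj(c,x) for x in boxpts(L,p)]).astype(np.float32)).round().astype(int)],1,(0,0,255),1)
    cv2.imwrite('pics/'+n,cv2.resize(im[v0:v1,u0:u1],None,fx=s,fy=s,interpolation=2))
E
python3 -c "
from h import *
L=np.load('L.npy');tcp(L)
c=cam('top')
p,f=packfit(c,L,[-.124,.015,.05]);print(p.round(4),f)
show(c,L,p,'c4.png',110,310,165,315,3)"
```

```text
t 5.20 lane [-0.1245  0.1063] z 0.0274 tool y ang rel lane x 180.08 deg tilt [ 0.002 -0.001] op 0.50 F [-0.11 -0.24 -0.37]
[-0.1243  0.0239  0.1152] 0.04626907461850763
```

View pics/c4.png

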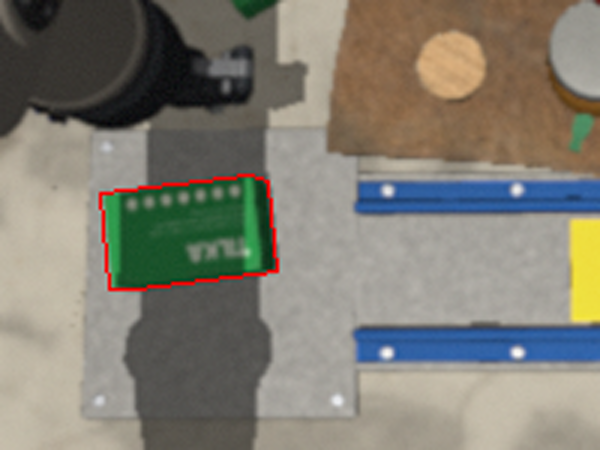

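```bash
python3 -c "
from h import *
L=np.load('L.npy');s=tcp(L);R=Ro.from_rotvec(s['eef_rot']).as_matrix()
for n in('top','scene'):
  c=cam(n,n+'5.png');im=cv2.resize(c['color'],None,fx=4,fy=4,interpolation=2)
  for o,col in [((0,0,0),(0,0,255)),((0,.021,0),(0,255,255)),((0,-.021,0),(255,255,0)),((.011,.021,0),(255,0,255))]:
    u,v=proj(c,s['tcp_pos']+R@np.array(o));print(n,o,round(u,1),round(v,1));cv2.circle(im,(int(4*u+2),int(4*v+2)),3,col,-1)
  u,v=proj(c,s['tcp_pos']);u=int(4*u);v=int(4*v);cv2.imwrite('pics/'+n+'5c.png',im[max(0,v-200):v+200,max(0,u-200):u+200])
a,b=cv2.imread('pics/top5c.png'),cv2.imread('pics/scene5c.png');cv2.imwrite('pics/c5.png',np.hstack([a,b]))"
```

```text
t 5.25 lane [-0.1245  0.1046] z 0.0272 tool y ang rel lane x 180.07 deg tilt [ 0.    -0.001] op 0.50 F [-0.38 -0.14  0.82]
top (0, 0, 0) 174.4 201.4
top (0, 0.021, 0) 163.7 201.6
top (0, -0.021, 0) 185.0 201.3
top (0.011, 0.021, 0) 163.6 207.1
scene (0, 0, 0) 260.5 158.3
scene (0, 0.021, 0) 257.1 153.5
scene (0, -0.021, 0) 264.0 163.3
scene (0.011, 0.021, 0) 253.1 154.6
```

View pics/c5.png

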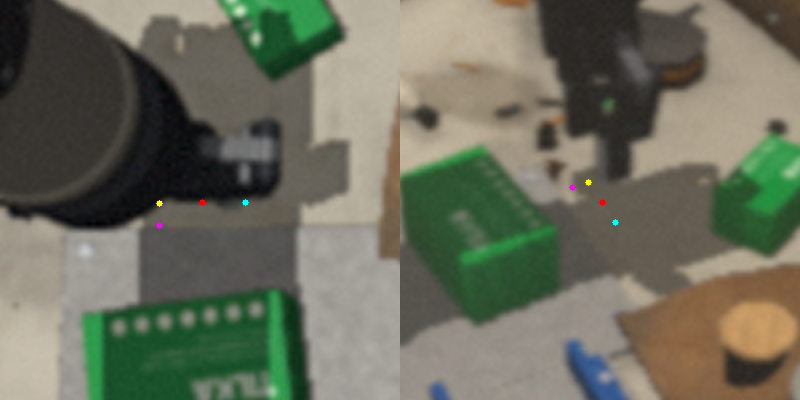

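The crops show the visible fingertip, top (193,200) and scene (260.5,153), sitting away from the projected TCP dots. I'll triangulate it before pushing on.

```bash
python3 -c "
from h import *
L=np.load('L.npy');c=cam('top');d=cam('scene')
def tri(a,b):
  r=least_squares(lambda x:np.r_[np.array(proj(c,x))-a,np.array(proj(d,x))-b],[.63,.05,.04]);print(a,b,r.x.round(4),'res',r.fun.round(1),'lane',tolane(L,r.x[:2]).round(4))
tri((193,200),(260.5,152.8)); tri((193,198),(264,152.8)); tri((192,197),(267.5,152.8))
# check calib: packet top corner front-left/right, strip corner
s=ctrl.observe();print(s['tcp_pos'],s['joints'].round(3))
"
```

```text
(193, 200) (260.5, 152.8) [0.6212 0.0247 0.085 ] res [-0.9  2.5  3.4 -0.3] lane [-0.0771  0.0934]
(193, 198) (264, 152.8) [0.6269 0.0246 0.0827] res [-0.6  1.6  2.2 -0.2] lane [-0.0771  0.0992]
(192, 197) (267.5, 152.8) [0.6319 0.0262 0.0792] res [-0.1  0.2  0.3 -0. ] lane [-0.0789  0.1042]
[0.63134362 0.07244339 0.0273648 ] [-0.367  0.635  0.348  1.489 -0.234  1.059  1.592]
```

The triangulated tip height (about 0.08 m) and the unmoved packet both suggest the fingertips passed above the packet, despite the reported z of 0.027. To test this, I'll shut the fingers and lower them carefully over free bench beside the plate.

Call:
{"op": "apply_moves", "data": {"series": [[-0.3,0,0,0,0],[-0.3,0,0,0,0],[-0.3,0,0,0,0],[-0.3,0,0,0,0],[-0.3,0,0.1,0,0],[-0.3,0,0.2,0,0],[-0.3,0,0.3,0,0],[-0.3,0,0.36,0,0],[-0.3,0,0.36,0,0]]}}

```text
time: 6.58
tcp_pos: [0.6469, 0.0721, 0.009]
eef_rot: [-0.02, -3.141, 0.0]
ft_force: [-0.6, 0.8, 0.7]
opening: -0.005
gripper_force: 0.0
```

```bash
python3 -c "
from h import *
L=np.load('L.npy');s=tcp(L);t=s['tcp_pos'];o=[]
for n in('top','scene'):
  c=cam(n);im=cv2.resize(c['color'],None,fx=6,fy=6,interpolation=2)
  for k,z in enumerate((0,.019,.04,.06)):
    u,v=proj(c,t+[0,0,z]);print(n,z,round(u,1),round(v,1));cv2.circle(im,(int(6*u+3),int(6*v+3)),3,[(0,0,255),(0,255,255),(255,255,0),(255,0,255)][k],-1)
  u,v=[int(6*x) for x in proj(c,t)];print('org',u-200,v-280);o.append(im[max(0,v-280):v+160,u-200:u+200])
cv2.imwrite('pics/c6.png',np.hstack(o))"
```

```text
t 6.58 lane [-0.1249  0.1185] z 0.0090 tool y ang rel lane x 180.09 deg tilt [-0.001 -0.   ] op -0.00 F [-0.57  0.81  0.66]
top 0 176.6 195.9
top 0.019 174.2 194.4
top 0.04 171.5 192.6
top 0.06 168.7 190.8
org 859 895
scene 0 265.6 162.3
scene 0.019 265.5 156.5
scene 0.04 265.4 149.9
scene 0.06 265.3 143.5
org 1393 693
```

View pics/c6.png

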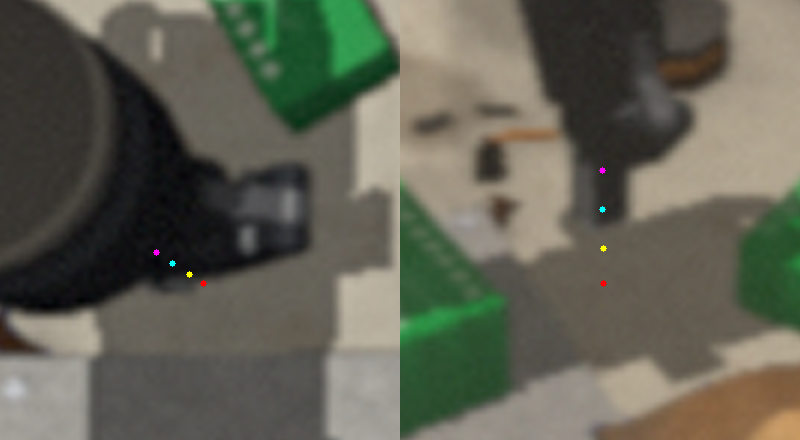

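In the scene view the tip's bottom edge, at (600,225), lies between the 19 mm and 40 mm dots. So the real fingertips are about 30–35 mm above the reported TCP height, and the hand went over the packet. I'll correct for this offset and repeat the side push lower (reported z ≈ 0.002, real ≈ 0.035).

Call:
{"op": "apply_moves", "data": {"series": [[0.1,0,0,0,50],[0.3,0,0.1,0,50],[0.6,0,0.14,0,50],[0.85,0,0.14,0,50],[0.95,0,0.14,0,50],[1.05,0,0.14,0,50],[1.15,0,0.14,0,50],[1.25,0,0.14,0,50],[1.35,0,0.14,0,50],[1.4,0,0.14,0,50],[1.4,0,0.14,0,50]]}}

```text
time: 8.05
tcp_pos: [0.5768, 0.0732, 0.0025]
eef_rot: [-0.02, -3.141, -0.0]
ft_force: [0.3, 0.1, 0.5]
opening: 0.5
gripper_force: 0.0
```

```bash
python3 -c "
from h import *
L=np.load('L.npy');s=tcp(L)"
```

```text
t 8.05 lane [-0.125   0.0484] z 0.0025 tool y ang rel lane x 180.10 deg tilt [-0.001  0.   ] op 0.50 F [0.29 0.15 0.48]
```

Call:
{"op": "apply_moves", "data": {"series": [[-0.1,0,0,0,50],[-0.5,0,0,0,50],[-1.0,0,0,0,50],[-1.2,0,0,0,50],[-1.2,0,0,0,50]]}}

```text
time: 8.68
tcp_pos: [0.6373, 0.072, 0.0022]
eef_rot: [-0.021, -3.141, 0.0]
ft_force: [-0.7, -0.1, -0.5]
opening: 0.501
gripper_force: 0.0
```

```bash
python3 -c "
from h import *
L=np.load('L.npy');s=tcp(L);c=cam('top','t7.png')
p,f=packfit(c,L,[-.124,.015,.05]);print(p.round(4),f)
p,f=packfit(c,L,p);print(p.round(4),f)"
```

```text
t 8.68 lane [-0.1247  0.1089] z 0.0022 tool y ang rel lane x 180.08 deg tilt [-0.001 -0.   ] op 0.50 F [-0.66 -0.06 -0.55]
[-0.1267  0.0085 -0.0079] 0.05475369811862703
[-0.1267  0.0085 -0.0079] 0.05475369811862703
```

The packet moved as planned, to lane y +8.5 mm and yaw ≈ -0.01. One more short side push will centre it.

Call:
{"op": "apply_moves", "data": {"series": [[0.5,0,0,0,50],[0.95,0,0,0,50],[1.1,0,0,0,50],[1.2,0,0,0,50],[1.28,0,0,0,50],[1.36,0,0,0,50],[1.36,0,0,0,50],[1.25,0,0,0,50],[0.8,0,0,0,50],[0,0,0,0,50],[0,0,0,0,50]]}}

```text
time: 10.1
tcp_pos: [0.64, 0.0716, 0.0021]
eef_rot: [0.021, 3.139, -0.002]
ft_force: [0.3, 0.0, -0.9]
opening: 0.497
gripper_force: 0.0
```

```bash
python3 -c "
from h import *
L=np.load('L.npy');s=tcp(L);c=cam('top','t8.png')
p,f=packfit(c,L,[-.124,.003,.0]);print(p.round(4),f)"
```

```text
t 10.10 lane [-0.1244  0.1116] z 0.0021 tool y ang rel lane x 180.08 deg tilt [ 0.002 -0.001] op 0.50 F [ 0.28  0.02 -0.86]
[-0.127   0.0013  0.01  ] 0.05975821630230201
```

Packet is at lane (-0.127, 0.001) with yaw 0.01, so it is lined up. Next: rise, turn 90° and move behind it.

Call:
{"op": "apply_moves", "data": {"series": [[0,0,-1.0,0,30],[0,0.3,-2.0,1.5,30],[0,0.8,-2.5,3,30],[0.4,1.3,-2.5,4.7,30],[0.8,1.81,-2.5,6.4,30],[1.2,1.81,-2.5,8,30],[1.6,1.81,-2.5,9.7,30],[2.0,1.81,-2.5,11.4,30],[2.17,1.81,-2.5,13,30],[2.17,1.81,-2.5,14.5,30],[2.17,1.81,-2.5,15,30],[2.17,1.81,-2.5,15,30]]}}

```text
time: 11.65
tcp_pos: [0.5285, 0.1642, 0.1271]
eef_rot: [-2.234, -2.207, 0.002]
ft_force: [0.4, 0.5, 0.4]
opening: 0.3
gripper_force: 0.0
```

```bash
python3 -c "
from h import *
L=np.load('L.npy');s=tcp(L);c=cam('top');d=cam('scene')
p,f=packfit(c,L,[-.124,.003,.0]);print(p.round(4),f)
p,f=packfit(d,L,[-.124,.003,.0]);print('scene',p.round(4),f)"
```

```text
t 11.65 lane [-0.2153 -0.0012] z 0.1271 tool y ang rel lane x 90.14 deg tilt [-0.002  0.   ] op 0.30 F [0.43 0.45 0.43]
[-0.1279  0.0015  0.0138] 0.054119663001570756
scene [-0.1307  0.0006 -0.0555] 0.09232724751559972
```

Call:
{"op": "apply_moves", "data": {"series": [[0,0.04,0.8,0,30],[0,0.04,1.6,0,30],[0,0.04,2.2,0,30],[0,0.04,2.46,0,30],[0,0.04,2.46,0,30],[-0.4,0.04,2.46,0,30],[-0.55,0.04,2.46,0,30],[-0.65,0.04,2.46,0,30],[-0.75,0.04,2.46,0,30],[-0.85,0.04,2.46,0,30],[-0.95,0.04,2.46,0,30],[-0.95,0.04,2.46,0,30]]}}

```text
time: 13.25
tcp_pos: [0.531, 0.1154, 0.0044]
eef_rot: [2.236, 2.206, -0.002]
ft_force: [0.6, 0.1, -0.3]
opening: 0.305
gripper_force: 0.0
```

```bash
python3 -c "
from h import *
L=np.load('L.npy');s=tcp(L);c=cam('top');d=cam('scene')
p,f=packfit(c,L,[-.105,.001,.0]);print(p.round(4),f)
q,f=packfit(d,L,[-.105,.001,-.05]);print('scene corrected',(q+[.003,.001,.073]).round(4),f)
show(c,L,p,'a.png',120,320,180,310,2);show(d,L,q,'b.png',170,330,120,250,2.46);a,b=cv2.imread('pics/a.png'),cv2.imread('pics/b.png');h=min(len(a),len(b));cv2.imwrite('pics/c9.png',np.hstack([a[:h],b[:h]]))"
```

```text
t 13.25 lane [-0.1666  0.002 ] z 0.0044 tool y ang rel lane x 90.05 deg tilt [-0.    -0.001] op 0.31 F [ 0.58  0.1  -0.29]
[-0.109   0.0002 -0.0005] 0.043275488069414315
scene corrected [-0.1095  0.0008  0.038 ] 0.08281562014643887
```

View pics/c9.png

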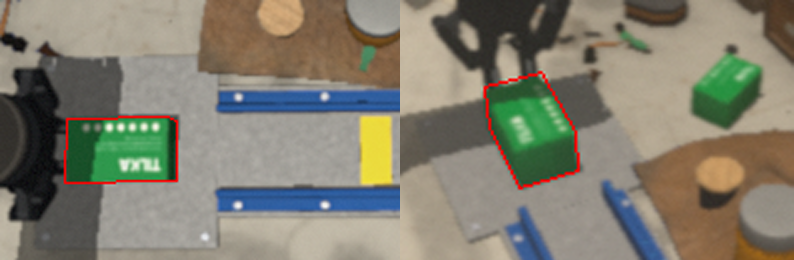

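The packet is flush against both fingers, centred and straight: its box outline in the top crop runs (65–177, 118–182) between rail faces at about v 112 and 190. Pushing on to the mouth.

Call:
{"op": "apply_moves", "data": {"series": [[-0.1,0,0,0,30],[-0.2,0,0,0,30],[-0.3,0,0,0,30],[-0.4,0,0,0,30],[-0.5,0,0,0,30],[-0.6,0,0,0,30],[-0.7,0,0,0,30],[-0.7,0,0,0,30]]}}

```text
time: 14.35
tcp_pos: [0.5309, 0.0807, 0.0046]
eef_rot: [2.237, 2.205, -0.0]
ft_force: [0.3, 0.0, -0.4]
opening: 0.301
gripper_force: 0.0
```

```bash
python3 -c "
from h import *
L=np.load('L.npy');s=tcp(L);c=cam('top');d=cam('scene')
p,f=packfit(c,L,[-.074,.001,.0]);print(p.round(4),f)
q,f=packfit(d,L,[-.074,.001,-.05]);print('scene corrected',(q+[.003,.001,.073]).round(4),f)"
```

```text
t 14.35 lane [-0.1318  0.0024] z 0.0046 tool y ang rel lane x 90.03 deg tilt [ 0.    -0.001] op 0.30 F [ 0.28  0.   -0.39]
[-0.0735  0.0008  0.0081] 0.037816341287057124
scene corrected [-0.0727  0.001   0.0292] 0.07603927303112597
```

Call:
{"op": "apply_moves", "data": {"series": [[-0.1,0,0,0,30],[-0.2,-0.01,0,0,30],[-0.3,-0.01,0,0,30],[-0.4,-0.02,0,0,30],[-0.5,-0.02,0,0,30],[-0.6,-0.02,0,0,30],[-0.7,-0.02,0,0,30],[-0.8,-0.02,0,0,30],[-0.9,-0.02,0,0,30],[-1.0,-0.02,0,0,30],[-1.0,-0.02,0,0,30]]}}

```text
time: 15.82
tcp_pos: [0.5292, 0.0307, 0.0046]
eef_rot: [2.236, 2.205, -0.0]
ft_force: [0.9, 0.2, 0.1]
opening: 0.299
gripper_force: 0.0
```

```bash
python3 -c "
from h import *
L=np.load('L.npy');s=tcp(L);c=cam('top');d=cam('scene')
p,f=packfit(c,L,[-.024,.001,.0]);print(p.round(4),f)
q,f=packfit(d,L,[-.024,.001,-.05]);print('scene corrected',(q+[.003,.001,.073]).round(4),f)"
```

```text
t 15.82 lane [-0.0818  0.0014] z 0.0046 tool y ang rel lane x 90.03 deg tilt [ 0.    -0.001] op 0.30 F [0.87 0.21 0.15]
[-0.0244  0.0002  0.0022] 0.026872727272727274
scene corrected [-0.0233  0.0002  0.0535] 0.07112608277189605
```

Call:
{"op": "apply_moves", "data": {"series": [[-0.1,0,0,0,30],[-0.2,0,0,0,30],[-0.3,0,0,0,30],[-0.4,0,0,0,30],[-0.5,0,0,0,30],[-0.6,0,0,0,30],[-0.7,0,0,0,30],[-0.8,0,0,0,30],[-0.9,0,0,0,30],[-1.0,0,0,0,30],[-1.1,0,0,0,30],[-1.1,0,0,0,30]]}}

```text
time: 17.42
tcp_pos: [0.5285, -0.0243, 0.0046]
eef_rot: [2.236, 2.205, -0.0]
ft_force: [0.6, -0.5, 0.1]
opening: 0.301
gripper_force: 0.0
```

```bash
python3 -c "
from h import *
L=np.load('L.npy');s=tcp(L);c=cam('top');d=cam('scene')
p,f=packfit(c,L,[.031,.001,.0]);print(p.round(4),f)
q,f=packfit(d,L,[.031,.001,-.05]);print('scene corrected',(q+[.003,.001,.073]).round(4),f)"
```

```text
t 17.43 lane [-0.0268  0.0015] z 0.0046 tool y ang rel lane x 90.04 deg tilt [ 0.    -0.001] op 0.30 F [ 0.62 -0.52  0.09]
[ 0.032  -0.0001  0.011 ] 0.05809450038729667
scene corrected [0.0321 0.0002 0.0547] 0.06486816832547582
```

Call:
{"op": "apply_moves", "data": {"series": [[-0.1,0,0,0,30],[-0.2,0,0,0,30],[-0.3,0,0,0,30],[-0.4,0,0,0,30],[-0.5,0,0,0,30],[-0.6,0,0,0,30],[-0.7,0,0,0,30],[-0.8,0,0,0,30],[-0.9,0,0,0,30],[-1.0,0,0,0,30],[-1.08,0,0,0,30],[-1.11,0,0,0,30]]}}

```text
time: 19.02
tcp_pos: [0.5277, -0.0792, 0.0045]
eef_rot: [2.236, 2.206, -0.0]
ft_force: [-0.3, 1.2, -0.5]
opening: 0.302
gripper_force: 0.4
```

```bash
python3 -c "
from h import *
L=np.load('L.npy');s=tcp(L);c=cam('top');d=cam('scene')
p,f=packfit(c,L,[.087,.001,.0]);print(p.round(4),f)
q,f=packfit(d,L,[.087,.001,-.05]);print('scene corrected',(q+[.003,.001,.073]).round(4),f)"
```

```text
t 19.02 lane [0.0281 0.0015] z 0.0045 tool y ang rel lane x 90.07 deg tilt [ 0. -0.] op 0.30 F [-0.29  1.23 -0.46]
[0.0859 0.0005 0.0072] 0.20205233912887613
scene corrected [0.086  0.001  0.0636] 0.04776470588235294
```

Call:
{"op": "apply_moves", "data": {"series": [[0.1,0,0,0,30],[0.4,0,0,0,30],[0.8,0,0,0,30],[0.8,0,-0.6,0,30],[1.2,0,-1.4,0,30],[2.2,0,-2.4,0,30],[3.2,0,-2.8,0,30],[4.2,0,-2.8,0,30],[4.2,0,-2.8,0,30]]}}

```text
time: 20.25
tcp_pos: [0.5292, 0.14, 0.1442]
eef_rot: [-2.219, -2.219, -0.003]
ft_force: [0.6, -0.4, -0.1]
opening: 0.301
gripper_force: 0.0
```

```bash
python3 -c "
from h import *
L=np.load('L.npy');s=tcp(L);c=cam('top');d=cam('scene')
p,f=packfit(c,L,[.086,.001,.0]);print(p.round(4),f,'front x',p[0]+.0475)
q,f=packfit(d,L,[.086,.001,-.05]);print('scene',q.round(4),f)
show(c,L,p,'a.png',200,430,150,310,1.7);show(d,L,q,'b.png',180,380,160,320,1.7);a,b=cv2.imread('pics/a.png'),cv2.imread('pics/b.png');h=min(len(a),len(b));cv2.imwrite('pics/c10.png',np.hstack([a[:h],b[:h]]))"
```

```text
t 20.25 lane [-0.1911 -0.0002] z 0.1442 tool y ang rel lane x 90.82 deg tilt [-0.001  0.004] op 0.30 F [ 0.57 -0.35 -0.13]
[ 0.0868  0.0003 -0.0083] 0.04997642621404998 front x 0.13428671422968835
scene [ 0.0839 -0.0002 -0.0318] 0.05826796862493997
```

View pics/c10.png

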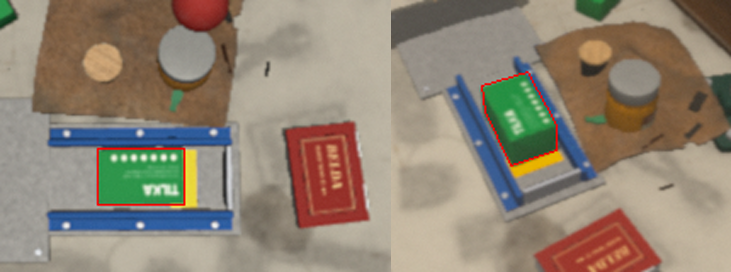

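The packet lies straight between the rails, at (98–185, 148–206) in the top crop. Its leading end covers about half of the strip (185–197), at lane x ≈ 0.134. The hand is clear and the jar, spool and tin are where they were.

```bash
python3 -c "
from cell import ctrl
print(ctrl.hand_in())"
```

```text
the job is handed in; nothing more can be done
None
```

The job is handed in after about 20 s of robot time: the larger green packet is centred and straight in the lane with its leading end over the yellow strip (lane x ≈ 0.134 m), no sign in the images or force readings of touching the rails or end stop, the jar, spool and tin standing where they were, and the hand clear.

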